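Lock the access panel of the conveyor drive enclosure

ROBOT

A 6-joint arm with a two-finger parallel gripper is mounted at the origin on the work surface. World frame = base frame: x ahead of the robot, y to its left, z up, the work surface at z = 0. Lengths are in m, angles in rad, forces in N, time in s.
With the tool pointing down it reaches from about 0.4 to 0.825 m from the base axis. Payload 7 kg.
Tool frame: the origin (TCP) lies on the centre line of the jaws, within the pads' length; the fingertips stand 11 mm ahead of it and the grasp point (between the pads) lies 8 mm behind it (arm.tip_reach is the distance from the TCP to the fingertips, in m); z points along the fingers, y is the direction in which the jaws open and shut (so a half turn about z gives the same grasp; the last joint's range is limited). The gripper opens to 85 mm and grips with 20 to 120 N. Pads are 22 mm wide; open, the fingers measure 114 mm over their backs; the gripper's body (76 mm by 85 mm) begins 54 mm behind the grasp point. The pads swing forward as they close: fully open they stand 13 mm farther back than shut.
Start: joints at [-1.022, 0.359, 0.012, 0, -1.224, -0.288], TCP at [0.174, -0.652, 0.242] pointing down, gripper open.
Joint ranges: [-3.07, 3.07], [-1.43, 2.12], [-1.02, 1.25], [-3.03, 1.67], [-3.05, -0], [-3.03, 3.03]. Speed limits (rad/s): [2.39, 2.39, 3.01, 3.14, 3.14, 3.14].

INTERFACE

Orientations are given as [roll, pitch, yaw] about the fixed x, y, z axes, in that order (R = Rz(yaw) Ry(pitch) Rx(roll)).
In Python, from plant import arm gives the robot as it stands.
- The arm moves only by the tool carry_out, never from a script. Its argument "series" is a list of rows, each a list of 2 entries, a list of its own where there are three numbers: the shift along the world's x, y, z each as a share of 600 mm, from -1 to 1, then the turn, a rotation vector about the world's x, y, z each as a share of 180 degrees, from -1 to 1. In form: [[[dx, dy, dz], [ax, ay, az]], ...]. A call has 1 to 8 rows; each row is the pose to reach, as a shift and turn from the pose measured when the call began, turning the shorter way round; what a row does not reach only later rows make up. A row lasts 1/8 s, in which the tool goes at most 62.5 mm and 10.7 degrees, less where a joint would pass 70% of its speed; a pose out of reach is approached as far as the arm can. A call with a number of a shift or a turn outside -1 to 1 is refused whole. A call with a gripper value outside its range is refused whole. "grip" is the opening, from 0 (shut) to 1 (fully open), set as the call begins (left out, the last holds). The fingers move at their own pace and stop on an object; the grip force is fixed at half the most. Time passes only in rows, so rows that repeat a pose let the fingers close. It gives the time, the measured TCP pose, the force and the opening at its end, in the units of the state.
- arm.get_obs(): the state, without advancing time (a new reading comes with each control period).
- arm.camera(name): name is "side" or "top"; returns the picture (400x640x3 uint8, red, green, blue); there is no depth.
- arm.camera_info(name): a dict with "mtx" (3x3 intrinsics, pixels), "extrinsics" (4x4, takes a point from camera to world coordinates). Camera axes: x right, y down, z forward; pixel columns grow to the right and rows downward; lengths in m; the calibration is good to about 2 mm. A picture is of the moment at which its call begins. camera_info takes no time and is no camera call.
- arm.close_job(): hands the job in, once; it reports no verdict.
The state is a dict: "time": time; "joint_positions": joint angles; "qd": joint speeds; "joint_torque": joint torques, N m; "eef_pos": TCP position; "orientation": TCP orientation; "wrist_force": force on the tool from outside, world axes, zero at the start; "torque": the same for the moment, N m; "grip_width": finger opening in m.
Only numpy, scipy, OpenCV 4.12 (cv2) and the standard library are available. Lean on these libraries where they do the work, as an engineer would, in place of code of your own. Each camera call takes 0.05 s, during which the arm holds its last target.

TASK

The access panel on top of the low grey drive enclosure is sprung slightly up along its edge nearest the robot. Lock it down: with a fingertip in the slot, press down and turn each of its two round fasteners clockwise (seen from above) about a quarter turn to its stop, keeping the panel pressed flush as you turn or the catch will jam, and then come away. Leave the bottles, tool, bin, tray and spool where they are.

Things in the scene. Friction and masses are not known exactly. Their poses are not given: they have to be found in the camera images.
- enclosure: low grey box fixed to the table, 300 (x) x 420 (y) x 100 mm high; origin under its centre on the table, x away from the robot, y left, z up. Top: aluminium panel from x = -141 to +50 mm (hinged along y at +50), then a fixed deck to +150. Panel flush: panel top 100 mm above the table, slot floors 104, fastener and collar tops 118. Fastener axes: x = -75, y = +100 (left) and -100 (right).
- panel (a joint): angle of the panel, rad: 0 flush, 0.06 fully sprung up (start; fasteners then 7.5 mm higher than flush). Pressing it flush takes 4 to 8 N at a fastener. Locked, it rests a hair up, at 0.005 to 0.015. One locked fastener already holds the panel down.
- cam_left (a joint): left (+y) fastener, rad: 0 open, slot parallel to the enclosure's y; grows turning clockwise seen from above; 1.571 locked, at its stop, slot along the enclosure's x. Starts at 0 to 0.35, stays where left, takes 0.1 to 0.3 N m. Beyond 0.7 a hidden tongue passes under a lip, only if the panel is held within about 2 mm of flush; else it jams at about 0.8.
- cam_right (a joint): right (-y) fastener: the same as the left one, same values and same clockwise sense
- slot_left (a point): centre of the left slot's floor, on the turning axis; turns and rises with it (at 0 rad and flush its axes are the enclosure's). The fastener is a 94 mm steel disc in a fixed black collar (110 mm outside, 100 inside, rim level with the disc's top); one straight open-topped slot crosses the disc through its centre: 38 mm wide, 14 deep, 94 long, ended by the collar.
- slot_right (a point): centre of the right slot's floor, on the turning axis; the fastener is the same as the left one
- bottle_a: bystander: small clear bottle with red cap, 30 x 26 x 88 mm, on the table left of the enclosure; origin under its centre
- bottle_b: bystander: the same bottle, on the table right of the enclosure
- bottle_c: bystander: the same bottle, on the enclosure's rear deck
- spanner: bystander: steel spanner 150 mm long on the enclosure's rear deck; origin under its middle
- cap_bin: bystander: green open bin of red caps, 150 x 120 x 50 mm, on the table to the right; origin under its centre
- bottle_tray: bystander: olive tray of 15 bottles, 130 x 200 x 95 mm, on the table to the left; origin under its centre
- spool: bystander: aluminium spool 60 mm across, 42 mm high, on the table at the front left; origin under its centre

How it is judged:
By the outcome, as a careful person would: the job done as asked, in the order asked, and still so for the second after the job is handed in, with the robot touching nothing.
It also fails if it takes over 58 s, if anything falls off the work surface, if the arm or the gripper's body presses on something with over 40 N, if the wrist force passes 120 N, or if a joint passes its speed limit or range.

## Working session

There is one attempt and no reset: what is moved stays moved. The work goes in short steps, Python scripts to look and compute and a tool call to move; the robot and the scene stay as the last step left them, time stands still between calls to the robot, and variables do not carry over. Pictures are saved under pics/ and viewed, and the job is handed in when it is done.

Besides the shell and the picture viewer there is one more tool, called as name(argument=value, ...), one argument or row to a line, values as JSON. carry_out: Moves the arm, as the interface text tells. Shift numbers are shares of 600 mm and turn numbers shares of 180 degrees, none past 1 either way. Its arguments: {"type":"object","properties":{"series":{"type":"array","items":{"type":"array"}},"grip":{"type":"number"}},"required":["series"]}

```bash
mkdir -p pics; python3 - <<'E'
from plant import arm
import cv2
for n in("top","side"):
    im=arm.camera(n); cv2.imwrite(f"pics/{n}0.png",im[:,:,::-1])
    i=arm.camera_info(n); print(n,i["mtx"],i["extrinsics"])
print(arm.get_obs(),arm.tip_reach)
E
```

```text
top [[392.91039171   0.         312.2286406 ]
 [  0.         392.91039171 207.18033631]
 [  0.           0.           1.        ]] [[-0.01803501 -0.99699478  0.07534025  0.45502119]
 [-0.99982197  0.01840148  0.00417284  0.01260154]
 [-0.00554667 -0.07525158 -0.99714915  1.32559621]
 [ 0.          0.          0.          1.        ]]
side [[372.10320581   0.         322.35611376]
 [  0.         372.10320581 199.25457004]
 [  0.           0.           1.        ]] [[-0.98318899 -0.13771554  0.11989098  0.38411334]
 [-0.18247353  0.76460868 -0.61812375  0.85626795]
 [-0.00654444 -0.62960939 -0.77688428  1.14887943]
 [ 0.          0.          0.          1.        ]]
{'time': 0.1, 'joint_positions': array([-1.02189631e+00,  3.59325765e-01,  1.11432688e-02, -3.20992256e-04,
       -1.22411053e+00, -2.88097917e-01]), 'qd': array([-0.00204123, -0.00150865,  0.00089811, -0.00074817, -0.0003859 ,
       -0.00066168]), 'joint_torque': array([-7.03337828e-04, -5.84765053e+01,  2.94111568e+01,  6.95450082e+00,
       -3.14879399e-03, -1.42512008e-05]), 'eef_pos': array([ 0.17391889, -0.65177037,  0.24144519]), 'orientation': array([ 3.14007190e+00, -1.35963434e-04, -2.88089974e+00]), 'wrist_force': array([ 0.48917553, -0.17100208,  0.75014219]), 'torque': array([0.04558776, 0.0259158 , 0.01874112]), 'grip_width': 0.08521953211719159} 0.011
```

View pics/top0.png

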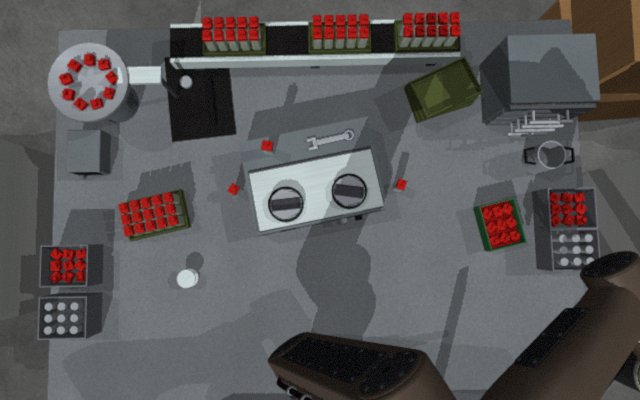

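View pics/side0.png

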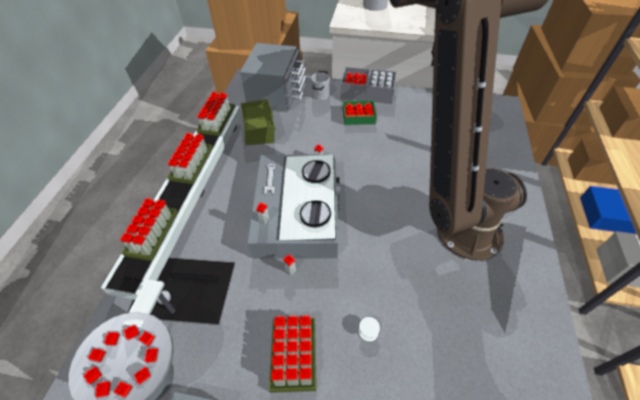

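```bash
python3 - <<'E'
import cv2
im=cv2.imread("pics/top0.png")
cv2.imwrite("pics/top0c.png",cv2.resize(im[120:290,210:400],None,fx=3.5,fy=3.5,interpolation=cv2.INTER_CUBIC)[:600])
E
```

```text
(no output)
```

View pics/top0c.png

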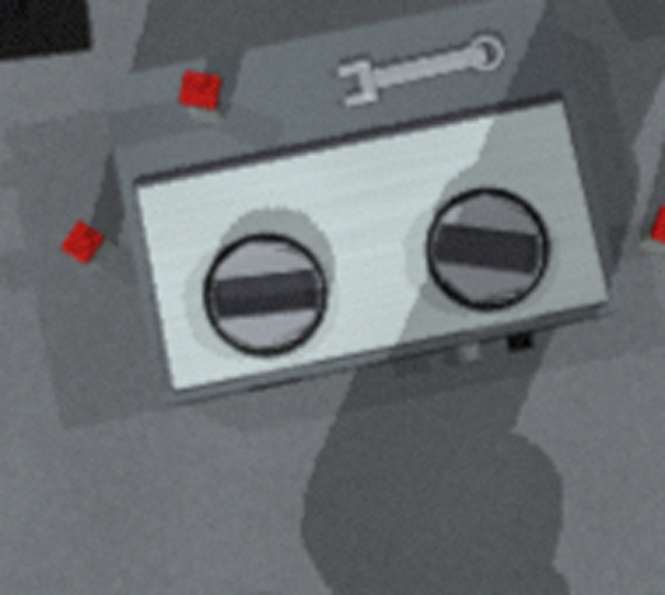

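Top picture: both fasteners are clear. The left collar is centred at about pixel (286,204) and the right at about (349.5,191). The slots run roughly along the enclosure's y, and the bottles are well clear of both. Next I'll compute the pose.

```bash
cat > h.py <<'E'
import numpy as np, cv2
from plant import arm
def ray(n,px,z):
    i=arm.camera_info(n);K=i["mtx"];T=i["extrinsics"]
    d=T[:3,:3]@np.linalg.solve(K,[px[0],px[1],1.]);o=T[:3,3]
    return o+d*(z-o[2])/d[2]
def proj(n,P):
    i=arm.camera_info(n);K=i["mtx"];T=i["extrinsics"]
    c=(np.asarray(P)-T[:3,3])@T[:3,:3];q=c@K.T;return q[...,:2]/q[...,2:]
E
python3 - <<'E'
from h import *
c=lambda x,y:(210+(x+.5)/3.5-.5,120+(y+.5)/3.5-.5)
L=ray("top",c(266,294),.1255);R=ray("top",c(488,248),.1255)
print(L,R,np.linalg.norm(L-R),"psi",np.degrees(np.arctan2(-(L-R)[0],(L-R)[1])))
for a,b,ns in(((215,298),(320,289),'L'),((437,242),(537,254),'R')):
    p,q=ray("top",c(*a),.1115),ray("top",c(*b),.1115);d=p-q
    print(ns,(p+q)/2,np.linalg.norm(d),np.degrees(np.arctan2(-d[0],d[1])))
for a in((137,183),(562,100)): print("hinge",ray("top",c(*a),.1))
for a in((175,390),(607,302)): print("front",ray("top",c(*a),.1115))
im=cv2.imread("pics/side0.png")
cv2.imwrite("pics/side0c.png",cv2.resize(im[140:260,240:360],None,fx=5,fy=5,interpolation=cv2.INTER_CUBIC))
E
```

```text
[0.55807585 0.09893608 0.1255    ] [ 0.59497545 -0.09644239  0.1255    ] 0.19883240754422107 psi 10.695032334438395
L [0.55969826 0.09860606 0.1115    ] 0.09340127116767179 3.8564499420674907
R [ 0.596628   -0.09680374  0.1115    ] 0.08930963920564416 -7.96354851375435
hinge [0.66273713 0.21568511 0.1       ]
hinge [ 0.73115419 -0.16892894  0.1       ]
front [0.4757998  0.18132202 0.1115    ]
front [ 0.54659132 -0.20171725  0.1115    ]
```

View pics/side0c.png

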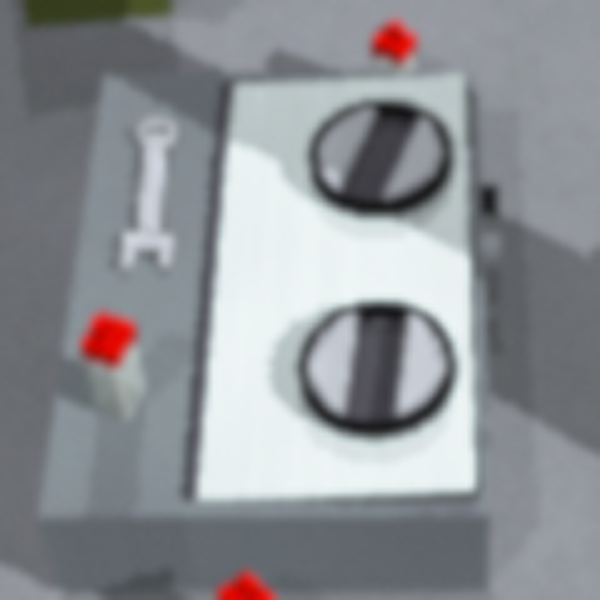

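```bash
python3 - <<'E'
from h import *
c=lambda x,y:(240+(x+.5)/5-.5,140+(y+.5)/5-.5)
print(ray("side",c(378,369),.1255),ray("side",c(380,157),.1255))
E
```

```text
[0.55482377 0.10786886 0.1255    ] [ 0.59216946 -0.0883686   0.1255    ]
```

Both views agree once I allow for the collar wall that shows in the side view. The estimates are:
- Left axis at about (0.558, 0.0985) and right axis at about (0.5955, -0.0965), 199 mm apart.
- Enclosure yaw about 10.5°.
- cam_left about 0.12 rad and cam_right about 0.32 rad.

I'll put both fingers in the slot, opened to about 50 mm (79 mm over their backs), and start with the right fastener.

carry_out(
  series=[
    [[0.7025,0.9258,0],[0,0,0.873]],
    [[0.7025,0.9258,0],[0,0,0.873]],
    [[0.7025,0.9258,0],[0,0,0.873]],
    [[0.7025,0.9258,0],[0,0,0.873]],
    [[0.7025,0.9258,0],[0,0,0.873]],
    [[0.7025,0.9258,0],[0,0,0.873]],
    [[0.7025,0.9258,0],[0,0,0.873]],
    [[0.7025,0.9258,0],[0,0,0.873]],
  ],
  grip=0.59,
)

```text
time: 1.1
eef_pos: [0.4769, -0.2518, 0.2417]
orientation: [3.141, -0.001, -1.374]
wrist_force: [1.4, -0.3, 1.0]
grip_width: 0.0504
```

carry_out(
  series=[
    [[0.1977,0.2588,0],[0,0,0.393]],
    [[0.1977,0.2588,0],[0,0,0.393]],
    [[0.1977,0.2588,0],[0,0,0.393]],
    [[0.1977,0.2588,0],[0,0,0.393]],
    [[0.1977,0.2588,0],[0,0,0.393]],
    [[0.1977,0.2588,0],[0,0,0.393]],
    [[0.1977,0.2588,0],[0,0,0.393]],
    [[0.1977,0.2588,0],[0,0,0.393]],
  ],
)

```text
time: 2.1
eef_pos: [0.5953, -0.0965, 0.2413]
orientation: [3.141, 0.0, -0.141]
wrist_force: [-0.2, 0.1, 0.3]
grip_width: 0.0503
```

```bash
python3 - <<'E'
from h import *
o=arm.get_obs();print(arm.tip_reach,o["joint_positions"],o["eef_pos"],o["orientation"],o["wrist_force"])
E
```

```text
0.011 [ 1.63524657e-01  2.42080450e-01 -1.55265019e-01  8.23197225e-04
 -1.17379099e+00  1.26626444e+00] [ 0.59528018 -0.09645195  0.24130365] [ 3.14076649e+00  9.69988655e-05 -1.40688848e-01] [-0.17036044  0.07315689  0.282288  ]
```

carry_out(
  series=[
    [[0,0,-0.08],[0,0,0]],
    [[0,0,-0.158],[0,0,0]],
    [[0,0,-0.158],[0,0,0]],
  ],
)

```text
time: 2.48
eef_pos: [0.5927, -0.0967, 0.1431]
orientation: [3.139, 0.007, -0.144]
wrist_force: [-0.8, -0.6, 0.3]
grip_width: 0.0505
```

```bash
python3 - <<'E'
from h import *
im=arm.camera("side")[:,:,::-1]
cv2.imwrite("pics/side1.png",cv2.resize(im[120:250,240:380],None,fx=4.5,fy=4.5,interpolation=cv2.INTER_CUBIC))
im=arm.camera("top")[:,:,::-1]
cv2.imwrite("pics/top1.png",cv2.resize(im[120:290,210:440],None,fx=3.4,fy=3.4,interpolation=cv2.INTER_CUBIC))
E
```

```text
(no output)
```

View pics/side1.png

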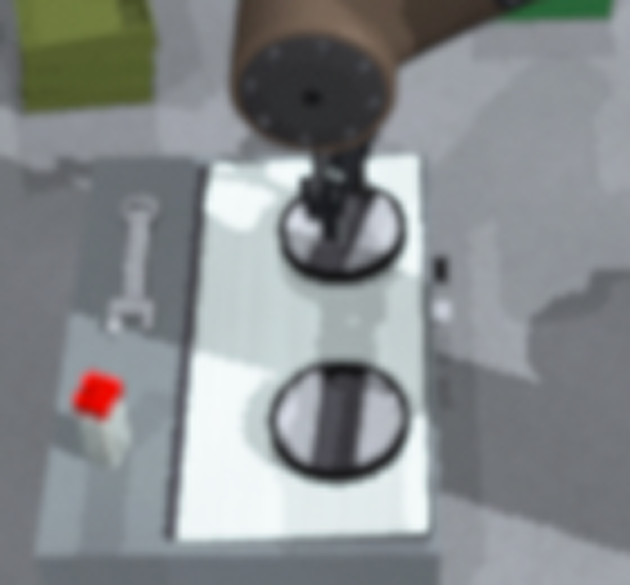

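View pics/top1.png

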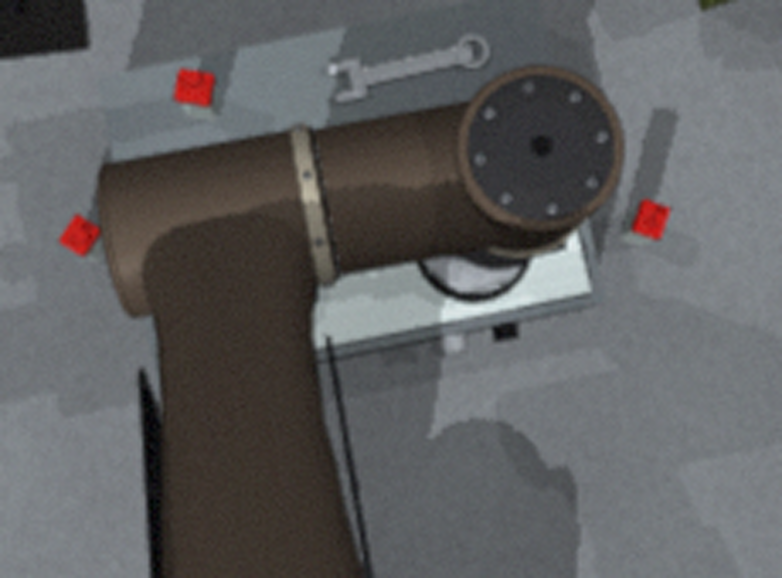

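```bash
python3 - <<'E'
from h import *
o=arm.get_obs();p=o["eef_pos"];print(p,o["orientation"])
from scipy.spatial.transform import Rotation as Ro
R=Ro.from_euler("xyz",o["orientation"]).as_matrix()
for s in(-1,1):
  for dy in (.025,.0395):
    for dx in (-.011,.011):
      for dz in(.005,.011):
        q=proj("side",p+R@[dx,s*dy,dz]);print(s,dy,dx,dz,((q-[240,120])*4.5).round())
E
```

```text
[ 0.59595411 -0.09665957  0.14765271] [ 3.14013720e+00 -4.05300866e-04 -1.41660996e-01]
-1 0.025 -0.011 0.005 [340. 231.]
-1 0.025 -0.011 0.011 [340. 236.]
-1 0.025 0.011 0.005 [315. 225.]
-1 0.025 0.011 0.011 [315. 230.]
-1 0.0395 -0.011 0.005 [334. 244.]
-1 0.0395 -0.011 0.011 [334. 249.]
-1 0.0395 0.011 0.005 [309. 238.]
-1 0.0395 0.011 0.011 [309. 243.]
1 0.025 -0.011 0.005 [359. 190.]
1 0.025 -0.011 0.011 [360. 195.]
1 0.025 0.011 0.005 [335. 184.]
1 0.025 0.011 0.011 [335. 189.]
1 0.0395 -0.011 0.005 [365. 179.]
1 0.0395 -0.011 0.011 [365. 184.]
1 0.0395 0.011 0.005 [340. 173.]
1 0.0395 0.011 0.011 [341. 178.]
```

The fingertips line up with the right slot: near tip at crop (332,238), predicted at about (322,246). I'll descend now and watch the force.

carry_out(
  series=[
    [[0,0,-0.015],[0,0,0]],
    [[0,0,-0.03],[0,0,0]],
    [[0,0,-0.035],[0,0,0]],
    [[0,0,-0.035],[0,0,0]],
  ],
)

```text
time: 3.08
eef_pos: [0.5959, -0.0967, 0.1265]
orientation: [3.14, -0.0, -0.142]
wrist_force: [0.5, -0.0, -0.5]
grip_width: 0.0503
```

carry_out(
  series=[
    [[0,0,-0.007],[0,0,0]],
    [[0,0,-0.014],[0,0,0]],
    [[0,0,-0.014],[0,0,0]],
  ],
)

```text
time: 3.45
eef_pos: [0.5958, -0.0968, 0.118]
orientation: [3.14, 0.0, -0.142]
wrist_force: [-0.7, -0.1, 2.8]
grip_width: 0.0504
```

carry_out(
  series=[
    [[0,0,-0.006],[0,0,0]],
    [[0,0,-0.01],[0,0,0]],
    [[0,0,-0.01],[0,0,0]],
  ],
)

```text
time: 3.82
eef_pos: [0.5956, -0.0968, 0.1121]
orientation: [3.14, 0.0, -0.141]
wrist_force: [-3.4, 1.1, 6.9]
grip_width: 0.0506
```

carry_out(
  series=[
    [[0,0,-0.003],[0,0,0]],
    [[0,0,-0.005],[0,0,0]],
    [[0,0,-0.005],[0,0,0]],
  ],
)

```text
time: 4.2
eef_pos: [0.5957, -0.0969, 0.1116]
orientation: [3.139, -0.001, -0.141]
wrist_force: [-9.3, 3.0, 21.2]
grip_width: 0.05
```

The panel is flush: firm stop at TCP z = 0.1116 with about 21 N. Now I'll turn clockwise while pressing.

carry_out(
  series=[
    [[0,0,-0.005],[0,0,-0.035]],
    [[0,0,-0.005],[0,0,-0.07]],
    [[0,0,-0.005],[0,0,-0.105]],
    [[0,0,-0.005],[0,0,-0.14]],
    [[0,0,-0.005],[0,0,-0.17]],
    [[0,0,-0.005],[0,0,-0.2]],
    [[0,0,-0.005],[0,0,-0.2]],
  ],
)

```text
time: 5.08
eef_pos: [0.5956, -0.0979, 0.1114]
orientation: [3.139, -0.003, -0.77]
wrist_force: [-10.0, -3.0, 25.6]
grip_width: 0.0503
```

```bash
python3 - <<'E'
from h import *
o=arm.get_obs();print(o["eef_pos"],np.degrees(o["orientation"]),o["wrist_force"],o["torque"])
im=arm.camera("side")[:,:,::-1]
cv2.imwrite("pics/side2.png",cv2.resize(im[120:250,240:380],None,fx=4.5,fy=4.5,interpolation=cv2.INTER_CUBIC))
E
```

```text
[ 0.5955574  -0.09790142  0.11144675] [ 1.79853698e+02 -1.54808990e-01 -4.40970435e+01] [-9.95411229 -2.99767775 25.64010955] [-0.48018632  3.69453752 -0.10281846]
```

View pics/side2.png

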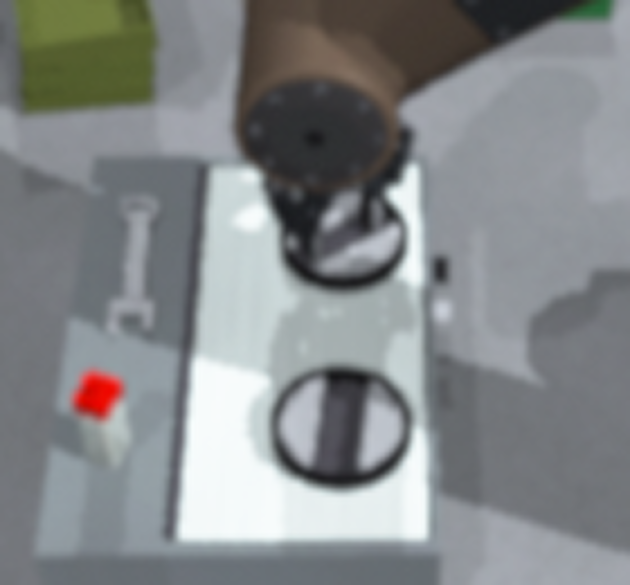

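The slot has turned with the fingers and the panel is still flush. I'll continue the turn.

carry_out(
  series=[
    [[0,0.001,-0.0045],[0,0,-0.035]],
    [[0,0.002,-0.0045],[0,0,-0.07]],
    [[0,0.002,-0.0045],[0,0,-0.105]],
    [[0,0.002,-0.0045],[0,0,-0.14]],
    [[0,0.002,-0.0045],[0,0,-0.17]],
    [[0,0.002,-0.0045],[0,0,-0.2]],
    [[0,0.002,-0.0045],[0,0,-0.2]],
  ],
)

```text
time: 6.0
eef_pos: [0.5952, -0.0981, 0.1115]
orientation: [3.139, -0.005, -1.398]
wrist_force: [-10.8, -3.2, 24.0]
grip_width: 0.0499
```

```bash
python3 - <<'E'
from h import *
o=arm.get_obs();print(o["eef_pos"],np.degrees(o["orientation"]),o["wrist_force"],o["torque"],o["joint_positions"])
E
```

```text
[ 0.59515349 -0.09813244  0.11147784] [179.86051155  -0.27071626 -80.08990154] [-10.82533166  -3.1711157   23.96681345] [-1.31216465  3.75972299 -0.07288348] [ 0.16318227  0.35589306 -0.31948013  0.00607245 -0.89782035  0.00598508]
```

carry_out(
  series=[
    [[0,0.002,-0.0045],[0,0,-0.03]],
    [[0,0.002,-0.0045],[0,0,-0.05]],
    [[0,0.002,-0.0045],[0,0,-0.065]],
    [[0,0.002,-0.0045],[0,0,-0.065]],
  ],
)

```text
time: 6.5
eef_pos: [0.597, -0.0975, 0.1116]
orientation: [-3.14, -0.006, -1.601]
wrist_force: [-4.0, -1.8, 17.9]
grip_width: 0.0502
```

```bash
python3 - <<'E'
from h import *
o=arm.get_obs();print(o["eef_pos"],np.degrees(o["orientation"]),o["wrist_force"],o["torque"])
im=arm.camera("side")[:,:,::-1]
cv2.imwrite("pics/side3.png",cv2.resize(im[120:250,240:380],None,fx=4.5,fy=4.5,interpolation=cv2.INTER_CUBIC))
im=arm.camera("top")[:,:,::-1]
cv2.imwrite("pics/top3.png",cv2.resize(im[120:290,210:440],None,fx=3.4,fy=3.4,interpolation=cv2.INTER_CUBIC))
E
```

```text
[ 0.59704476 -0.0974987   0.11156302] [-179.8820219    -0.33133443  -91.74869022] [-3.98973297 -1.75481735 17.85806791] [-0.49299065  1.28010005 -0.09157325]
```

View pics/side3.png

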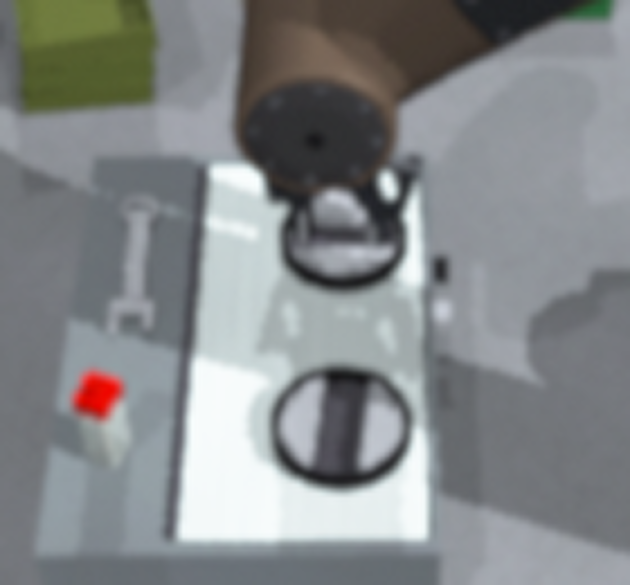

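View pics/top3.png

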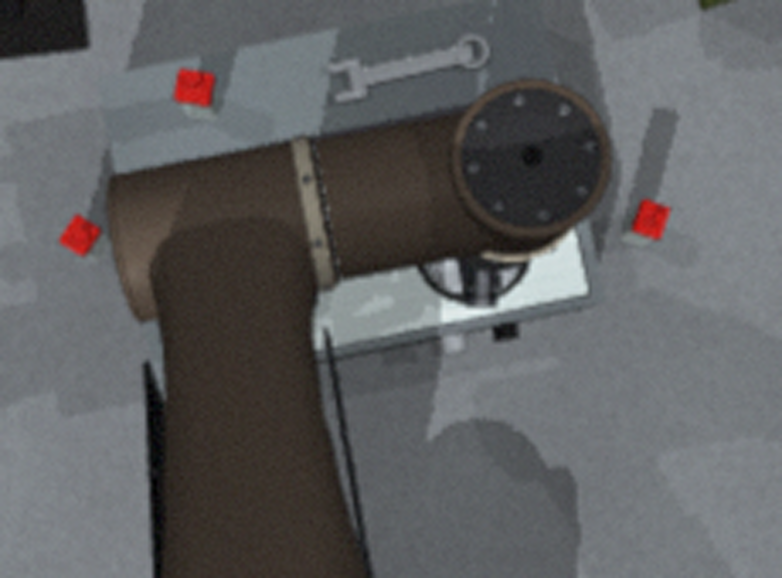

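carry_out(
  series=[
    [[-0.002,0.001,-0.0045],[0,0,-0.015]],
    [[-0.002,0.001,-0.0045],[0,0,-0.03]],
    [[-0.002,0.001,-0.0045],[0,0,-0.03]],
  ],
)

```text
time: 6.98
eef_pos: [0.598, -0.0964, 0.1116]
orientation: [-3.135, -0.006, -1.692]
wrist_force: [-2.8, 3.9, 17.4]
grip_width: 0.0501
```

```bash
python3 - <<'E'
from h import *
o=arm.get_obs();print(o["eef_pos"],np.degrees(o["orientation"]),o["wrist_force"],o["torque"])
E
```

```text
[ 0.59795882 -0.09644374  0.11161121] [-179.60488386   -0.32606427  -96.95181605] [-2.83888602  3.9001022  17.38749457] [1.4928428  1.51078803 1.09071165]
```

The torque jumped to 1.1 N·m, so the fastener is at its stop. I'll back off within the slack and lift.

carry_out(
  series=[
    [[-0.002,0,-0.002],[0,0,0.04]],
    [[-0.002,0,0],[0,0,0.075]],
    [[-0.002,0,0.02],[0,0,0.075]],
    [[-0.002,0,0.06],[0,0,0.075]],
    [[-0.002,0,0.12],[0,0,0.075]],
    [[-0.002,0,0.15],[0,0,0.075]],
  ],
)

```text
time: 7.72
eef_pos: [0.5974, -0.0966, 0.2039]
orientation: [-3.133, -0.006, -1.459]
wrist_force: [0.2, 0.6, -0.3]
grip_width: 0.05
```

carry_out(
  series=[
    [[-0.0657,0.3252,0.06],[0,0,0.486]],
    [[-0.0657,0.3252,0.06],[0,0,0.486]],
    [[-0.0657,0.3252,0.06],[0,0,0.486]],
    [[-0.0657,0.3252,0.06],[0,0,0.486]],
    [[-0.0657,0.3252,0.06],[0,0,0.486]],
    [[-0.0657,0.3252,0.06],[0,0,0.486]],
    [[-0.0657,0.3252,0.06],[0,0,0.486]],
    [[-0.0657,0.3252,0.06],[0,0,0.486]],
  ],
)

```text
time: 8.72
eef_pos: [0.5578, 0.0984, 0.2401]
orientation: [-3.133, -0.006, 0.047]
wrist_force: [-0.3, 0.5, -0.1]
grip_width: 0.0509
```

```bash
python3 - <<'E'
from h import *
o=arm.get_obs();print(o["eef_pos"],np.degrees(o["orientation"]),o["joint_positions"])
im=arm.camera("side")[:,:,::-1]
cv2.imwrite("pics/side4.png",cv2.resize(im[120:250,240:380],None,fx=4.5,fy=4.5,interpolation=cv2.INTER_CUBIC))
im=arm.camera("top")[:,:,::-1]
cv2.imwrite("pics/top4.png",cv2.resize(im[120:290,210:440],None,fx=3.4,fy=3.4,interpolation=cv2.INTER_CUBIC))
E
```

```text
[0.55783114 0.0983843  0.24008745] [-179.48303176   -0.3282948     2.67246232] [ 0.51629808  0.17846983 -0.23772966 -0.00598619 -1.14541065  1.10361266]
```

View pics/side4.png

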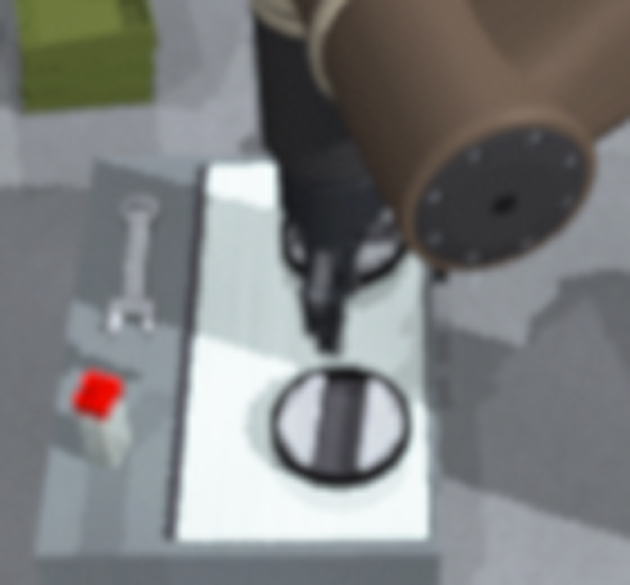

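View pics/top4.png

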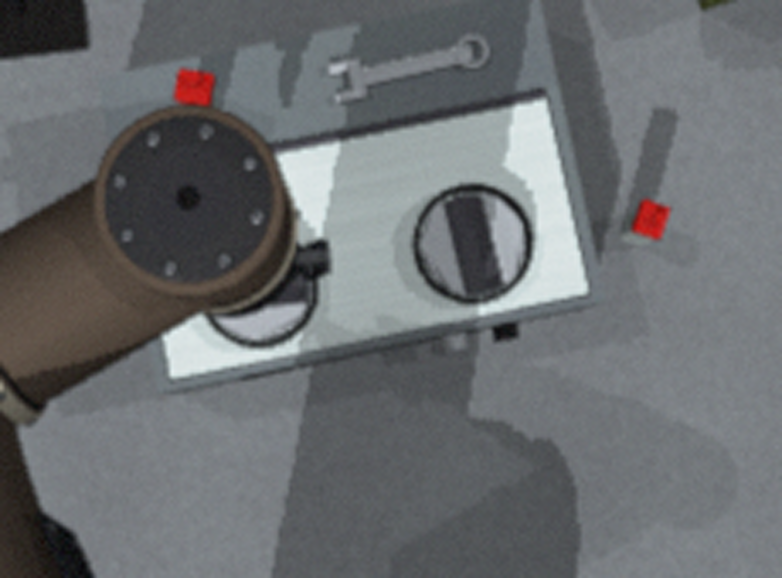

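Top picture: the right slot now runs from crop (456,196) to (489,292), along the enclosure's x. I'll check that angle and where the panel's front edge sits.

```bash
python3 - <<'E'
from h import *
c=lambda x,y:(210+(x+.5)/3.4-.5,120+(y+.5)/3.4-.5)
p,q=ray("top",c(456,196),.104),ray("top",c(489,292),.104);d=p-q
print((p+q)/2,np.linalg.norm(d),np.degrees(np.arctan2(d[1],d[0])),"expect ~10.4")
p,q=ray("top",c(547,92),.1),ray("top",c(592,292),.1);d=p-q
print("right edge",np.degrees(np.arctan2(d[1],d[0])),np.linalg.norm(d))
im=cv2.imread("pics/top4.png")
cv2.imwrite("pics/top4c.png",cv2.resize(im[160:330,390:620],None,fx=3.4,fy=3.4,interpolation=cv2.INTER_CUBIC))
E
```

```text
[ 0.59476726 -0.09686737  0.104     ] 0.09363566527503601 17.46312638064546 expect ~10.4
right edge 10.846151240470107 0.19070857542574132
```

View pics/top4c.png

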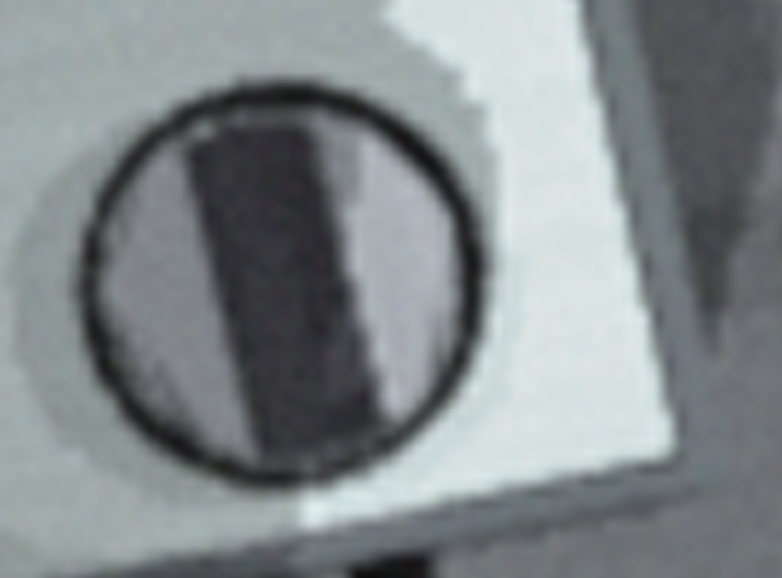

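The right slot lies along the enclosure's x to within about 2° by the image, and the panel is down. Now the left fastener.

carry_out(
  series=[
    [[0,0,-0.08],[-0.003,0.0018,0]],
    [[0,0,-0.16],[-0.003,0.0018,0]],
    [[0,0,-0.175],[-0.003,0.0018,0]],
    [[0,0,-0.185],[-0.003,0.0018,0]],
    [[0,0,-0.195],[-0.003,0.0018,0]],
    [[0,0,-0.195],[-0.003,0.0018,0]],
  ],
)

```text
time: 9.57
eef_pos: [0.5583, 0.0985, 0.1238]
orientation: [-3.141, -0.001, 0.043]
wrist_force: [-0.3, 0.4, 0.2]
grip_width: 0.0505
```

carry_out(
  series=[
    [[0,0,-0.01],[0,0,0]],
    [[0,0,-0.017],[0,0,0]],
    [[0,0,-0.021],[0,0,0]],
    [[0,0,-0.021],[0,0,0]],
  ],
)

```text
time: 10.07
eef_pos: [0.5583, 0.0986, 0.1119]
orientation: [-3.141, -0.001, 0.043]
wrist_force: [-2.6, 0.3, 6.1]
grip_width: 0.0504
```

carry_out(
  series=[
    [[0,0,-0.004],[0,0,0]],
    [[0,0,-0.0065],[0,0,-0.02]],
    [[0,0,-0.0065],[0,0,-0.055]],
    [[0,0,-0.0065],[0,0,-0.09]],
    [[0,0,-0.0065],[0,0,-0.125]],
    [[0,0,-0.0065],[0,0,-0.16]],
    [[0,0,-0.0065],[0,0,-0.19]],
    [[0,0,-0.0065],[0,0,-0.2]],
  ],
)

```text
time: 11.08
eef_pos: [0.5577, 0.0981, 0.1112]
orientation: [3.141, -0.002, -0.586]
wrist_force: [-14.6, -0.5, 32.2]
grip_width: 0.0501
```

```bash
python3 - <<'E'
from h import *
o=arm.get_obs();print(o["eef_pos"],np.degrees(o["orientation"]),o["wrist_force"],o["torque"])
im=arm.camera("side")[:,:,::-1]
cv2.imwrite("pics/side5.png",cv2.resize(im[120:250,240:380],None,fx=4.5,fy=4.5,interpolation=cv2.INTER_CUBIC))
E
```

```text
[0.55767625 0.09810855 0.11124756] [ 1.79987304e+02 -1.02681040e-01 -3.35846380e+01] [-14.61513471  -0.47928621  32.24487918] [-0.17813849  5.69859152  0.10957018]
```

View pics/side5.png

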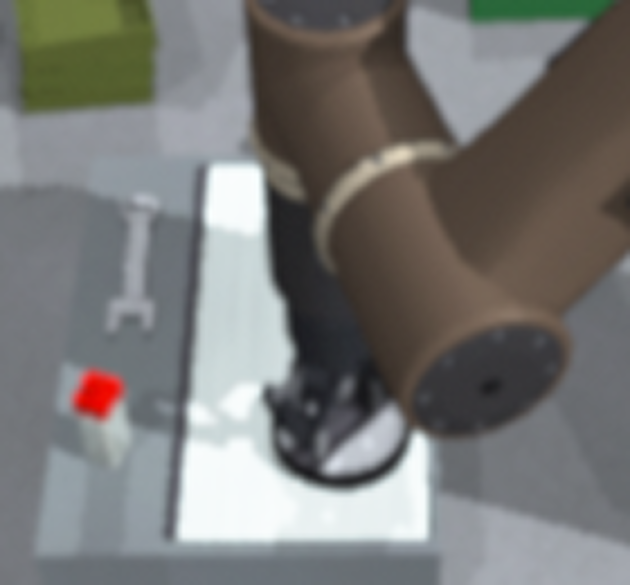

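It's turning well. I'll ease the press slightly and continue.

carry_out(
  series=[
    [[0,0,-0.004],[0,0,-0.035]],
    [[0,0,-0.004],[0,0,-0.07]],
    [[0,0,-0.004],[0,0,-0.105]],
    [[0,0,-0.004],[0,0,-0.14]],
    [[0,0,-0.004],[0,0,-0.175]],
    [[0,0,-0.004],[0,0,-0.21]],
    [[0,0,-0.004],[0,0,-0.24]],
    [[0,0,-0.004],[0,0,-0.24]],
  ],
)

```text
time: 12.12
eef_pos: [0.5566, 0.0981, 0.1114]
orientation: [3.141, -0.002, -1.342]
wrist_force: [-15.9, 2.0, 26.7]
grip_width: 0.0507
```

```bash
python3 - <<'E'
from h import *
o=arm.get_obs();print(o["eef_pos"],np.degrees(o["orientation"]),o["wrist_force"],o["torque"])
E
```

```text
[0.55660703 0.09813654 0.11135861] [ 1.79955902e+02 -9.99670273e-02 -7.68801295e+01] [-15.88901595   2.00236011  26.6765784 ] [ 0.85828053  5.55667596 -0.04692008]
```

carry_out(
  series=[
    [[0.001,0,-0.0045],[0,0,-0.03]],
    [[0.002,0,-0.0045],[0,0,-0.06]],
    [[0.002,0,-0.0045],[0,0,-0.08]],
    [[0.002,0,-0.0045],[0,0,-0.095]],
    [[0.002,0,-0.0045],[0,0,-0.11]],
    [[0.002,0,-0.0045],[0,0,-0.11]],
  ],
)

```text
time: 12.88
eef_pos: [0.5601, 0.1, 0.1116]
orientation: [-3.137, 0.001, -1.685]
wrist_force: [-3.2, 5.6, 17.9]
grip_width: 0.05
```

```bash
python3 - <<'E'
from h import *
o=arm.get_obs();print(o["eef_pos"],np.degrees(o["orientation"]),o["wrist_force"],o["torque"])
E
```

```text
[0.56011584 0.0999632  0.11158859] [-1.79736690e+02  6.72858529e-02 -9.65373128e+01] [-3.21856626  5.58138746 17.88379975] [2.00346384 1.64444496 0.7374924 ]
```

carry_out(
  series=[
    [[-0.001,-0.001,-0.0045],[0,0,-0.015]],
    [[-0.001,-0.001,-0.0045],[0,0,-0.022]],
    [[-0.001,-0.001,-0.0045],[0,0,-0.022]],
  ],
)

```text
time: 13.25
eef_pos: [0.5602, 0.1, 0.1115]
orientation: [-3.134, 0.0, -1.745]
wrist_force: [-8.8, 2.2, 20.6]
grip_width: 0.05
```

```bash
python3 - <<'E'
from h import *
o=arm.get_obs();print(o["eef_pos"],np.degrees(o["orientation"]),o["wrist_force"],o["torque"])
E
```

```text
[0.56023247 0.10001241 0.11154522] [-1.79587040e+02  1.50191217e-02 -9.99791721e+01] [-8.7920053   2.16894907 20.57309954] [0.90844763 3.54314404 4.02787697]
```

The torque reached 4 N·m, so this is a hard stop. I'll unload and lift clear.

carry_out(
  series=[
    [[0,0,-0.001],[0,0,0.03]],
    [[0,0,0.004],[0,0,0.045]],
    [[0,0,0.02],[0,0,0.05]],
    [[0,0,0.06],[0,0,0.05]],
    [[0,0,0.14],[0,0,0.05]],
    [[0,0,0.22],[0,0,0.05]],
    [[0,0,0.22],[0,0,0.05]],
  ],
)

```text
time: 14.12
eef_pos: [0.5623, 0.1006, 0.2483]
orientation: [-3.127, 0.003, -1.588]
wrist_force: [1.0, 0.3, -0.9]
grip_width: 0.0501
```

carry_out(
  series=[
    [[-0.2,-1,0.08],[0,0,0]],
    [[-0.2,-1,0.08],[0,0,0]],
    [[-0.2,-1,0.08],[0,0,0]],
    [[-0.2,-1,0.08],[0,0,0]],
    [[-0.3,-1,0.08],[0,0,0]],
    [[-0.35,-1,0.08],[0,0,0]],
    [[-0.4,-1,0.08],[0,0,0]],
    [[-0.4,-1,0.08],[0,0,0]],
  ],
)

```text
time: 15.12
eef_pos: [0.3994, -0.3681, 0.2845]
orientation: [-3.127, 0.004, -1.589]
wrist_force: [0.7, -0.2, -0.1]
grip_width: 0.0505
```

```bash
python3 - <<'E'
from h import *
im=np.mean([arm.camera("top")[:,:,::-1].astype(float) for _ in range(6)],0).astype(np.uint8)
cv2.imwrite("pics/top6raw.png",im)
cv2.imwrite("pics/top6.png",cv2.resize(im[155:240,240:390],None,fx=5.3,fy=5.3,interpolation=cv2.INTER_CUBIC))
im=np.mean([arm.camera("side")[:,:,::-1].astype(float) for _ in range(6)],0).astype(np.uint8)
cv2.imwrite("pics/side6.png",cv2.resize(im[135:265,240:380],None,fx=4.5,fy=4.5,interpolation=cv2.INTER_CUBIC))
E
```

```text
(no output)
```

View pics/top6.png

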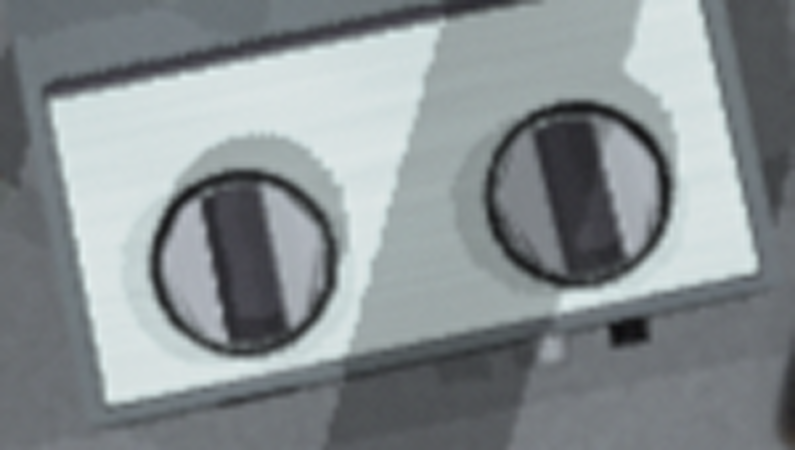

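View pics/side6.png

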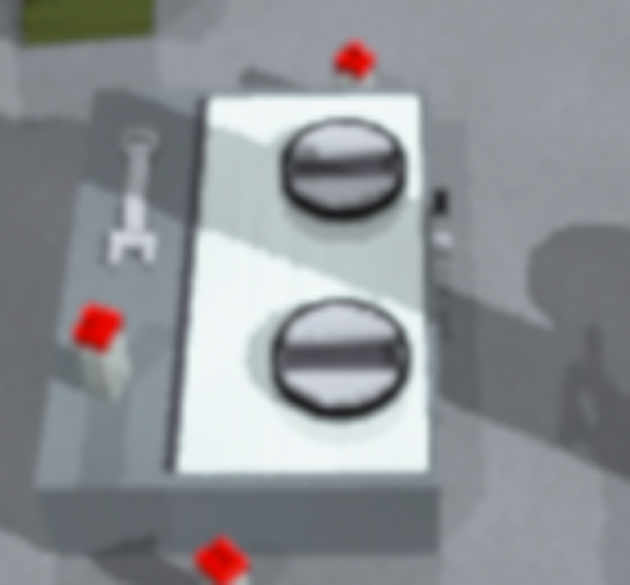

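Both slots look locked, but in the side view the right one seems tilted by a few degrees. I'll measure it more precisely.

```bash
cat > m.py <<'E'
from h import *
from scipy.optimize import minimize
def meas(n,c0,psi=10.5,k=6):
    im=np.mean([cv2.cvtColor(arm.camera(n),cv2.COLOR_RGB2GRAY).astype(float) for _ in range(k)],0).astype(np.float32)
    for nm,c in c0.items():
        u,v=np.meshgrid(np.linspace(-.036,.036,60),np.linspace(-.04,.04,80))
        def f(p):
            a=np.radians(p[0]);X=c[0]+p[1]/1e3+u*np.cos(a)-v*np.sin(a);Y=c[1]+p[2]/1e3+u*np.sin(a)+v*np.cos(a)
            q=proj(n,np.stack([X,Y,np.full_like(X,.111)],-1)).astype(np.float32)
            g=cv2.remap(im,q[...,0],q[...,1],cv2.INTER_LINEAR)
            ins=(abs(v)<.015);out=(abs(v)>.023)&(abs(v)<.034)&(abs(u)<.03)
            return g[ins].mean()-g[out].mean()
        b=min((minimize(f,[s,0,0],method="Nelder-Mead",options=dict(initial_simplex=[[s,0,0],[s+8,0,0],[s,4,0],[s,0,4]])) for s in(5,10,18)),key=lambda r:r.fun)
        print(n,nm,b.x.round(2),round(b.fun,1))
C={"L":(.5585,.0985),"R":(.5955,-.0968)}
E
python3 -c "
from m import *
meas('top',C);meas('side',C)"
```

```text
top L [10.56 -1.42  2.39] -109.5
top R [10.76  1.68  1.3 ] -95.0
side L [11.84 -3.75 -2.66] -103.2
side R [10.16 -1.79 -3.83] -83.0
```

```bash
python3 - <<'E'
from h import *
a=np.radians(10.5);X=np.array([np.cos(a),np.sin(a)]);Y=np.array([-X[1],X[0]])
c=np.array([.5768,.0009])+.075*X
for t in(.01,.06):
  for y in(.21,-.21):
    p=c+(.05-.191*np.cos(t))*X+y*Y; P=[*p,.1+.191*np.sin(t)]
    print(t,y,((proj("side",P)-[240,135])*4.5).round(),((proj("side",P)-[240,140])*5).round(),"top",((proj("top",P)-[240,155])*5.3).round())
E
```

```text
0.01 0.21 [424. 481.] [471. 510.] top [ 83. 408.]
0.01 -0.21 [415.  82.] [461.  67.] top [782. 265.]
0.06 0.21 [424. 474.] [471. 502.] top [ 80. 407.]
0.06 -0.21 [415.  75.] [461.  58.] top [785. 263.]
```

```bash
python3 - <<'E'
from h import *
im=arm.camera("side")[:,:,::-1];cv2.imwrite("pics/side7.png",im)
im=arm.camera("top")[:,:,::-1];cv2.imwrite("pics/top7.png",im)
o=arm.get_obs();print(o["time"],o["wrist_force"],np.abs(o["qd"]).max())
E
```

```text
16.425 [ 0.31731745  0.42761183 -0.08320876] 0.001691622289995696
```

View pics/side7.png

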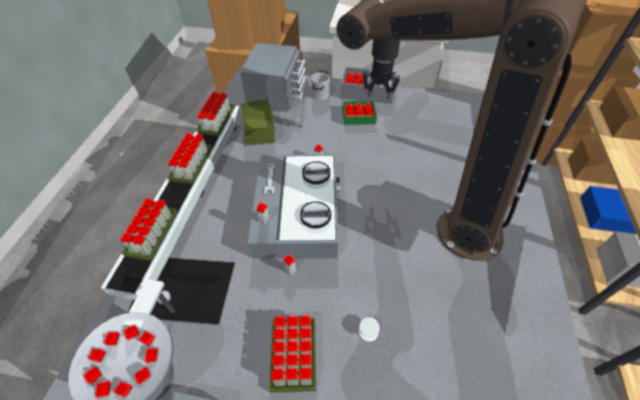

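View pics/top7.png

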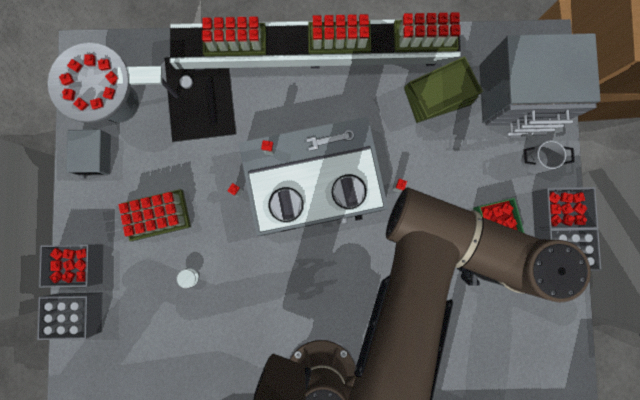

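```bash
python3 - <<'E'
import cv2,numpy as np
a=cv2.imread("pics/side0.png",0).astype(float);b=cv2.imread("pics/side7.png",0).astype(float)
for nm,im in(("before",a),("after",b)):
    p=im[228:258,290:330].mean(1); print(nm,p.round().astype(int))
for nm,c in(("bottle_a",(278,252)),("bottle_b",(308,142)),("bottle_c",(250,202)),("tray",(268,312)),("spool",(355,315)),("bin",(340,98)),("spanner",(262,165))):
    x,y=c; w=30
    A=cv2.imread("pics/side0.png")[y:y+w,x:x+w];B=cv2.imread("pics/side7.png")[y-5:y+w+5,x-5:x+w+5]
    _,v,_,l=cv2.minMaxLoc(cv2.matchTemplate(B,A,cv2.TM_CCOEFF_NORMED));print(nm,l[0]-5,l[1]-5,round(v,2))
E
```

```text
before [223 230 233 235 238 240 240 240 240 235 210 161 131 130 129 117 105 101
 101 101 101 101 101 101 101 101 102 101 100 103]
after [207 227 234 236 238 240 242 243 243 243 238 216 170 143 132 118 106 102
 102 102 102 102 102 102 102 102 102 102 101 103]
bottle_a 0 0 1.0
bottle_b 0 1 0.57
bottle_c 0 0 1.0
tray 0 0 1.0
spool 0 0 0.99
bin 0 0 0.99
spanner 0 0 0.89
```

The panel edge moved down by about 1.2 px, as expected. Bottle_b matched poorly, so I'll check it closely.

```bash
python3 - <<'E'
import cv2,numpy as np
r=[]
for n in("side0","side7"): r.append(cv2.resize(cv2.imread(f"pics/{n}.png")[135:170,295:345],None,fx=7,fy=7,interpolation=cv2.INTER_CUBIC))
for n in("top0","top7"): r.append(cv2.resize(cv2.imread(f"pics/{n}.png")[165:200,375:425],None,fx=7,fy=7,interpolation=cv2.INTER_CUBIC))
cv2.imwrite("pics/bb.png",np.vstack([np.hstack(r[:2]),np.hstack(r[2:])]))
for n,s in(("side",np.s_[140:158,308:330]),("top",np.s_[175:195,392:412])):
  for k in"07":
    im=cv2.imread(f"pics/{n}{k}.png")[s].astype(int);m=(im[...,2]-im[...,1])>80;y,x=np.nonzero(m);print(n,k,x.mean(),y.mean(),m.sum())
E
```

```text
side 0 10.466666666666667 7.644444444444445 45
side 7 10.466666666666667 7.644444444444445 45
top 0 9.05 9.1125 80
top 7 9.071428571428571 9.05952380952381 84
```

View pics/bb.png

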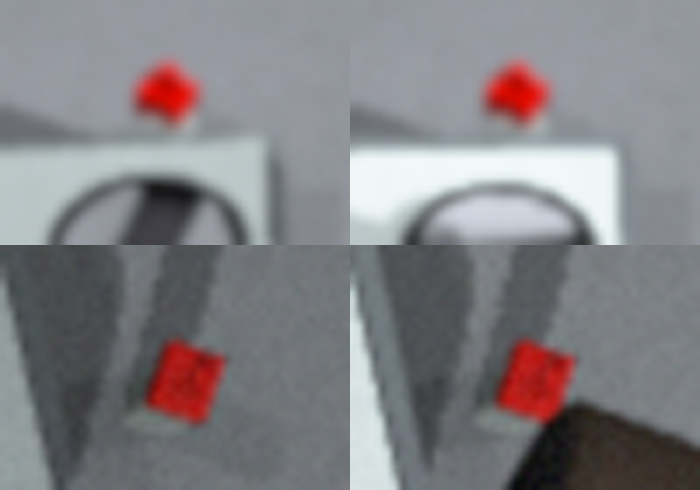

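Bottle_b hasn't moved; the poor match came from the lighting. The panel is down and nothing is in contact, so I'll hand in.

```bash
python3 -c "
from plant import arm
print(arm.close_job())"
```

```text
the job is handed in; nothing more can be done
None
```

Both fasteners are turned clockwise to their stops and the panel is down. I handed the job in at about 16 s of the 58 s allowed, with the arm clear and the wrist force near zero.

**What I did:** With the fingers opened to about 50 mm and both fingertips in the slot, I pressed the panel flush with about 20–32 N. I turned the right fastener first, then the left, backed off and lifted away.

**Last checks:**
- **Stops:** Resistance rose sharply to 1.1 N·m on the right and 4.0 N·m on the left, well above the 0.1–0.3 N·m a fastener takes. Working back, both stops come at the same tool angle, about -95.8°.
- **Slot angles:** In the top view the slots lie at 10.6° and 10.8°, against an enclosure yaw of about 10.5°. The side view gave 11.8° and 10.2°. An earlier reading by eye had the right slot 2–7° off, but the finer measurement did not bear that out.
- **Panel:** Its edge moved down about 1.2 px in the side view, which fits it being held down. The predicted corner positions did not match well enough to measure the angle itself.
- **Bystanders:** None of them moved. Bottle_b first matched poorly because the lighting had changed, but its cap sits at the same pixels as before.

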